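# Line up the fridge-side shelf by height

### The arm

A 6-joint arm with a two-finger parallel gripper is mounted at the origin on the work surface. World frame = base frame: x ahead of the robot, y to its left, z up, the work surface at z = 0. Lengths are in mm, angles in rad, forces in N, time in s.
With the tool pointing down it reaches from about 350 to 775 mm from the base axis. Payload 7.3 kg.
Tool frame: the origin (TCP) lies on the mounting face of the last link; the fingertips stand 178 mm ahead of it and the grasp point (between the pads) lies 159 mm ahead of it (manip.grasp_offset is the distance from the TCP to the grasp point, in mm); z points along the fingers, y is the line along which they close (so a half turn about z gives the same grasp; the last joint's range is limited). The gripper opens to 92 mm and grips with 3 to 60 N. Pads are 19 mm wide; open, the fingers measure 130 mm over their backs; the gripper's body (75 mm by 190 mm) begins 47 mm behind the grasp point.
Start: joints at [1.132, 0.342, 1.524, -0, 1.275, -0.146], TCP at [151.511, 502.665, 404.741] pointing down, gripper open.
Joint ranges: [-2.53, 2.53], [-0.77, 2.02], [0.04, 2.7], [-1, 4.14], [0.28, 2.66], [-3.11, 3.11]. Speed limits (rad/s): [2.57, 2.57, 3.14, 3.14, 3.14, 3.14].

### API

Orientations are given as a unit quaternion [w, x, y, z].
In Python, from cell import manip gives the robot as it stands. The module is installed in compiled form; this text tells all that it offers.
- The arm moves only by the tool move_arm, never from a script. Its argument "rows" is a list of rows, each an object of numbers: "tx", "ty", "tz": the shift along the tool's x, y, z in mm; "yaw": the turn about the tool's z in rad. A call has 1 to 5 rows; each row shifts and turns the commanded pose from where the row before left it, along the tool's axes as they then stand; what a row does not reach is not made up. A row lasts 1/8 s, in which the tool goes at most 62.5 mm and 10.7 degrees, less where a joint would pass 70% of its speed; a pose out of reach is approached as far as the arm can. A call with a gripper value outside its range is refused whole. "gripper" is the opening, from 0 (shut) to 1 (fully open), set as the call begins (left out, the last holds). The fingers move at their own pace and stop on an object; "squeeze" is the grip in N (left out, the last holds). Time passes only in rows, so rows that do not move let the fingers close. It gives the time, the measured TCP pose, the force, the opening and the grip force at its end, in the units of the state.
- manip.get_state(): the state, without advancing time (a new reading comes with each control period).
- manip.read_camera(name): name is "scene" or "top" or "wrist"; returns a dict with "color" (400x640x3 uint8, red, green, blue), "depth" (400x640 float32, mm along the optical axis (not along the pixel's ray), 0 where there is no reading), "mtx" (3x3 intrinsics, pixels), "R" (3x3) and "t" (3): a world point X has camera coordinates R X + t. Camera axes: x right, y down, z forward; pixel columns grow to the right and rows downward; lengths in mm; the calibration is good to about 2 mm. A picture is of the moment at which its call begins.
- manip.close_job(): hands the job in; it is judged then, once.
The state is a dict: "time_s": time; "joint_pos": joint angles; "joint_vel": joint speeds; "effort": joint torques, N m; "tool_pos": TCP position; "ee_rot": TCP orientation; "wrist_force": force on the tool from outside, world axes, zero at the start; "torque": the same for the moment, N m; "width": finger opening in mm; "gripper_force": force on a finger pad.
Only numpy, scipy, OpenCV 4.12 (cv2) and the standard library are available. Lean on these libraries where they do the work, as an engineer would, in place of code of your own. Each camera call takes 0.05 s, during which the arm holds its last target. There are 200 camera calls.

### The job

Put the four small things from the counter (the square lidded tin, the white teacup, the aluminium cup and the capped glass jar) back on the steel shelf on the fridge's side, each standing upright in the middle of a black pad of its own, in order of height: the tallest on the pad nearest the spring clip rack, down to the shortest on the farthest pad. Do not knock any of them over, and leave the ramen bowl where it is.

Things in the scene. Friction and masses are not known exactly. Their poses are not given: they have to be found in the camera images.
- tin: Square lidded tin of plain metal, the shortest of the four: 50 mm tall, 52 mm square below, its lid (the top 14 mm) 54 mm square, sides along its x and y. About 0.14 kg. Origin at the centre of its underside, z up. Stands upright on the counter at the start, turned at most 0.4 rad from the room's x and y.
- teacup: White ceramic cup without handle, straight-sided, 60 mm across and 72 mm tall, wall 5 mm, open on top. About 0.2 kg. Origin at the centre of its underside, z up. Stands upright on the counter at the start.
- cup: Brushed aluminium cup, straight-sided, 56 mm across and 95 mm tall, wall 3 mm, open on top. About 0.12 kg. Origin at the centre of its underside, z up. Stands upright on the counter at the start.
- jar: Amber glass jar with black cap, the tallest: 48 mm across (cap 49 mm), 120 mm tall. About 0.22 kg. Origin at the centre of its underside, z up. Stands upright on the counter at the start.
- pad_a: One of four like black rubber pads, 66 x 66 x 2 mm, fixed in a row on the steel shelf, 76 to 104 mm apart; letters are in no order. Origin: centre of its underside, 50 mm above the counter; top at 52 mm. z up, y along the row, x towards the fridge's side face, 67 to 83 mm beyond the pad's centre. Fridge top: 90 mm above the counter. Shelf lip, 8 mm high, 67 to 83 mm on the robot's side.
- pad_b: One of four like black rubber pads, 66 x 66 x 2 mm, fixed in a row on the steel shelf, 76 to 104 mm apart; letters are in no order. Origin: centre of its underside, 50 mm above the counter; top at 52 mm. z up, y along the row, x towards the fridge's side face, 67 to 83 mm beyond the pad's centre. Fridge top: 90 mm above the counter. Shelf lip, 8 mm high, 67 to 83 mm on the robot's side.
- pad_c: One of four like black rubber pads, 66 x 66 x 2 mm, fixed in a row on the steel shelf, 76 to 104 mm apart; letters are in no order. Origin: centre of its underside, 50 mm above the counter; top at 52 mm. z up, y along the row, x towards the fridge's side face, 67 to 83 mm beyond the pad's centre. Fridge top: 90 mm above the counter. Shelf lip, 8 mm high, 67 to 83 mm on the robot's side.
- pad_d: One of four like black rubber pads, 66 x 66 x 2 mm, fixed in a row on the steel shelf, 76 to 104 mm apart; letters are in no order. Origin: centre of its underside, 50 mm above the counter; top at 52 mm. z up, y along the row, x towards the fridge's side face, 67 to 83 mm beyond the pad's centre. Fridge top: 90 mm above the counter. Shelf lip, 8 mm high, 67 to 83 mm on the robot's side.
- clip_rack: Spring clip rack: dark steel plate 66 mm wide and 60 mm high on the fridge's side face, three steel clips pointing out about 50 mm, just past one end of the shelf (either end; a round white timer is past the other). Fixed, below 90 mm. Origin 30 mm out from the fridge face, mid-width, at counter height; about 0.1 m along the row from the nearest pad, 0.37 m from the farthest.
- bowl: Empty blue ceramic ramen bowl, 150 mm across the rim and 70 mm tall, loose on the counter to one side of the four things (a grey plastic chopstick case, 230 mm long and 21 mm high, lies to their other side). Not to be moved. Origin at the centre of its underside.
Mind the look-alikes: they are no part of the job. What is shaped like the tin but orange or red is not meant.

How it is judged (in metres and radians):
At the end, for the whole second after the job is handed in: Each of the four stands upright (within 0.1 rad) on a pad of its own, its centre within 15 mm of the pad's centre, jar on the pad nearest the clip rack, then aluminium cup, teacup, and the tin on the farthest; all released and at rest ((horizontal distance between jar and pad_a below 0.015 m or horizontal distance between jar and pad_b below 0.015 m or horizontal distance between jar and pad_c below 0.015 m or horizontal distance between jar and pad_d below 0.015 m) and horizontal distance between jar and clip_rack between 0 and 0.152 m and height (world z) of jar between 0.045 and 0.06 m and angle between each of jar, cup, teacup, tin's own z axis and vertical below 0.1 rad and linear speed of each of jar, cup, teacup, tin below 0.02 m/s and contact force between each of jar, cup, teacup, tin and the fingers below 0.2 N and (horizontal distance between cup and pad_a below 0.015 m or horizontal distance between cup and pad_b below 0.015 m or horizontal distance between cup and pad_c below 0.015 m or horizontal distance between cup and pad_d below 0.015 m) and horizontal distance between cup and clip_rack between 0.152 and 0.24 m and height (world z) of cup between 0.045 and 0.06 m and (horizontal distance between teacup and pad_a below 0.015 m or horizontal distance between teacup and pad_b below 0.015 m or horizontal distance between teacup and pad_c below 0.015 m or horizontal distance between teacup and pad_d below 0.015 m) and horizontal distance between teacup and clip_rack between 0.24 and 0.328 m and height (world z) of teacup between 0.045 and 0.06 m and (horizontal distance between tin and pad_a below 0.015 m or horizontal distance between tin and pad_b below 0.015 m or horizontal distance between tin and pad_c below 0.015 m or horizontal distance between tin and pad_d below 0.015 m) and horizontal distance between tin and clip_rack between 0.328 and 0.45 m and height (world z) of tin between 0.045 and 0.06 m); the robot touches nothing.
It fails at once if one of the four things is knocked over (angle between any of jar, cup, teacup, tin's own z axis and vertical above 0.8 rad).
It fails at once if the bowl is moved more than 30 mm (distance of bowl from where it was at the start of the episode above 0.03 m).
It also fails if it takes over 109 s, if anything falls off the work surface, if the arm or the gripper's body presses on something with over 40 N, if the wrist force passes 120 N, or if a joint passes its speed limit or range.

## Working session

There is one attempt and no reset: what is moved stays moved. The work goes in short steps, Python scripts to look and compute and a tool call to move; the robot and the scene stay as the last step left them, time stands still between calls to the robot, and variables do not carry over. Pictures are saved under pics/ and viewed, at most 14 in all, crops included, and the job is handed in when it is done.

Besides the shell and the picture viewer there is one more tool, called by a JSON object that holds its "op" and its "data", one argument or row to a line. move_arm: Moves the arm, as the interface text tells. Its arguments: {"type":"object","properties":{"rows":{"type":"array","items":{"type":"object","properties":{"tx":{"type":"number"},"ty":{"type":"number"},"tz":{"type":"number"},"yaw":{"type":"number"}}}},"gripper":{"type":"number"},"squeeze":{"type":"number"}},"required":["rows"]}

```bash
mkdir -p pics; python3 - <<'E'
from cell import manip
import cv2,numpy as np
s=manip.get_state();print(s['time_s'],s['tool_pos'],s['ee_rot'],s['width'])
ims=[]
for n in ['top','scene']:
    c=manip.read_camera(n);np.savez(n+'.npz',**c)
    cv2.imwrite(f'pics/{n}0.png',c['color'][...,::-1])
    print(n,c['mtx'].tolist(),c['R'].round(3).tolist(),c['t'].round(1).tolist())
E
```

```text
0.0 [151.44332931 502.53892524 404.05979719] [-2.14432933e-04  1.45851571e-01  9.89306200e-01 -7.18875471e-04] 91.99596525972261
top [[484.15389158259666, 0.0, 312.004832235447], [0.0, 484.15389158259666, 203.00010448676886], [0.0, 0.0, 1.0]] [[-0.125, -0.992, -0.003], [-0.969, 0.123, -0.216], [0.215, -0.024, -0.976]] [29.3, 462.7, 1244.9]
scene [[459.842108808707, 0.0, 323.37035494092794], [0.0, 459.842108808707, 204.38433032900073], [0.0, 0.0, 1.0]] [[-0.664, 0.748, -0.008], [0.448, 0.389, -0.805], [-0.599, -0.538, -0.594]] [333.4, -152.0, 1473.5]
```

View pics/top0.png

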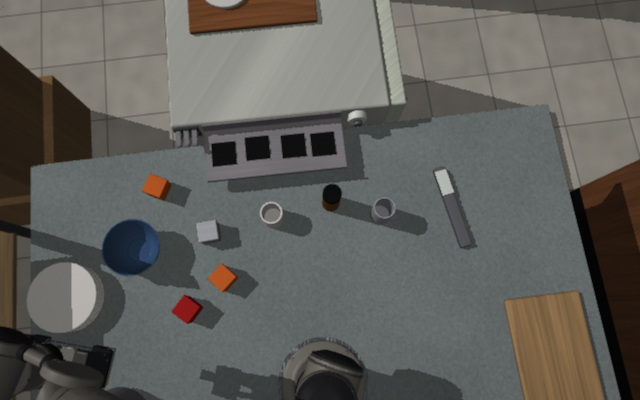

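View pics/scene0.png

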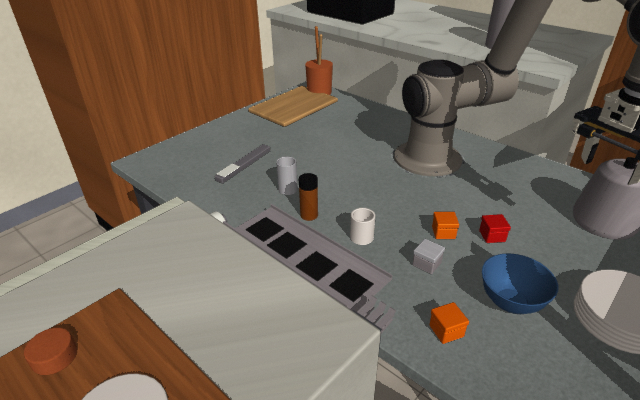

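The top view shows the clip rack at (186,136) and the timer at (357,117). The pads are at about (224,153), (258,147), (293,145) and (323,143). The tin is at (207,231), teacup at (271,213), jar at (332,197) and cup at (384,209). The orange and red blocks are decoys.

```bash
cat > h.py <<'E'
import numpy as np,cv2
def ray(c,uv,z):
    K,R,t=c['mtx'],c['R'],c['t'];uv=np.atleast_2d(uv).astype(float)
    d=(np.linalg.inv(K)@np.c_[uv,np.ones(len(uv))].T); d=(R.T@d).T; o=-R.T@t
    return o+d*((z-o[2])/d[:,2])[:,None]
def cloud(c):
    v,u=np.mgrid[0:400,0:640];K=c['mtx'];D=c['depth']
    P=np.stack([(u-K[0,2])/K[0,0]*D,(v-K[1,2])/K[1,1]*D,D],-1)
    return (P-c['t'])@c['R']
E
python3 - <<'E'
from h import *
c=dict(np.load('top.npz'));g=c['color'].max(2);W=cloud(c)
m=np.zeros_like(g);m[128:172,205:340]=(g[128:172,205:340]<28)
cs=cv2.findContours(m,0,2)[0]
for k in sorted(cs,key=cv2.contourArea)[::-1][:5]:
    r=cv2.minAreaRect(k);M=cv2.moments(k)
    if M['m00']<100: continue
    p=ray(c,[M['m10']/M['m00'],M['m01']/M['m00']],52)[0];b=ray(c,cv2.boxPoints(r),52)[:,:2]
    print('pad',r[0],p.round(1),[np.round(np.linalg.norm(b[i]-b[i-1]),1) for i in range(4)],(b[1]-b[0]).round(1))
# by height
for n,(u,v),h in [('tin',(207,231),50),('teacup',(271,213),72),('cup',(384,209),95),('jar',(332,194),120)]:
    s=np.s_[v-25:v+25,u-25:u+25];w=W[s].reshape(-1,3);w=w[abs(w[:,2]-h)<8]
    (cx,cy),r=cv2.minEnclosingCircle(w[:,:2].astype(np.float32))
    print(n,len(w),'mid',((w.max(0)+w.min(0))/2).round(1),'ext',np.ptp(w,0).round(1),'circ',round(cx,1),round(cy,1),round(r,1), cv2.minAreaRect(w[:,:2].astype(np.float32)),np.median(w[:,2]))
for u,v in [(186,134),(131,247)]: print(W[v-6:v+6,u-6:u+6].reshape(-1,3).mean(0).round())
E
```

```text
pad (223.50003051757812, 153.5) [630.6 194.   52. ] [np.float64(63.3), np.float64(62.7), np.float64(63.4), np.float64(62.0)] [ -2.4 -62.6]
pad (257.1089172363281, 147.589111328125) [635.7 100.9  52. ] [np.float64(62.7), np.float64(62.7), np.float64(62.7), np.float64(62.1)] [ -1.3 -62.7]
pad (293.0841979980469, 145.34158325195312) [629.8   2.4  52. ] [np.float64(62.4), np.float64(62.3), np.float64(62.4), np.float64(61.7)] [ -1.3 -62.3]
pad (322.69512939453125, 143.75608825683594) [624.5 -78.7  52. ] [np.float64(63.5), np.float64(62.6), np.float64(63.5), np.float64(61.9)] [ -0.6 -62.6]
tin 416 mid [422.1 255.   49.7] ext [55.3 55.6 15. ] circ 423.1 254.7 36.7 ((422.476806640625, 254.96932983398438), (54.45860290527344, 54.22431182861328), 3.697141408920288) 49.62052333938638
teacup 142 mid [446.   80.9  72.1] ext [59.6 58.2 14.2] circ 445.4 80.2 30.4 ((445.1891174316406, 80.2937240600586), (58.37898635864258, 58.38427734375), 20.05889129638672) 71.15450358803744
cup 100 mid [ 416.4 -211.9   94.4] ext [56.  54.6 14.4] circ 416.5 -212.2 28.4 ((416.81268310546875, -211.5097198486328), (53.06791305541992, 55.18634796142578), 37.467628479003906) 93.69902174207215
jar 283 mid [466.8 -80.9 118.6] ext [48.6 47.1 12.9] circ 466.8 -81.5 24.6 ((467.2768249511719, -81.13896942138672), (46.14799880981445, 47.99525451660156), 82.20186614990234) 119.32870364300973
[695. 289.  68.]
[414. 474.   7.]
```

{"op": "move_arm", "data": {
  "rows": [
    {"yaw":0.18},
    {"yaw":0.18},
    {"yaw":0.18},
    {"yaw":0.18},
    {"yaw":0.18}
  ],
  "gripper": 1,
  "squeeze": 15
}}

```text
schema error: expected keys tx, ty, tz, yaw
```

{"op": "move_arm", "data": {
  "rows": [
    {"yaw":0.18},
    {"yaw":0.18},
    {"yaw":0.018},
    {"ty":60},
    {"ty":60}
  ]
}}

```text
schema error: expected keys tx, ty, tz, yaw
```

{"op": "move_arm", "data": {
  "rows": [
    {"ty":60},
    {"ty":60},
    {"tx":-55,"ty":20},
    {"tx":-55,"ty":20},
    {"tx":-55,"ty":20}
  ]
}}

```text
schema error: expected keys tx, ty, tz, yaw
```

{"op": "move_arm", "data": {
  "rows": [
    {"tx":0,"ty":0,"tz":0,"yaw":0.18},
    {"tx":0,"ty":0,"tz":0,"yaw":0.18},
    {"tx":0,"ty":0,"tz":0,"yaw":0.18},
    {"tx":0,"ty":0,"tz":0,"yaw":0.18},
    {"tx":0,"ty":0,"tz":0,"yaw":0.18}
  ],
  "gripper": 1,
  "squeeze": 15
}}

```text
time_s: 0.72
tool_pos: [151.5, 502.6, 404.3]
ee_rot: [0.0, 0.564, 0.826, -0.0]
wrist_force: [0.3, -0.6, -0.2]
width: 91.6
gripper_force: 0.0
```

{"op": "move_arm", "data": {
  "rows": [
    {"tx":0,"ty":0,"tz":0,"yaw":0.18},
    {"tx":0,"ty":0,"tz":0,"yaw":0.18},
    {"tx":0,"ty":0,"tz":0,"yaw":0.018},
    {"tx":0,"ty":60,"tz":0,"yaw":0},
    {"tx":0,"ty":60,"tz":0,"yaw":0}
  ]
}}

```text
time_s: 1.35
tool_pos: [272.3, 502.8, 404.8]
ee_rot: [-0.0, 0.705, 0.709, 0.0]
wrist_force: [-0.9, 0.1, 0.1]
width: 92.0
gripper_force: 0.0
```

{"op": "move_arm", "data": {
  "rows": [
    {"tx":0,"ty":60,"tz":0,"yaw":0},
    {"tx":0,"ty":60,"tz":0,"yaw":0},
    {"tx":-55,"ty":20,"tz":0,"yaw":0},
    {"tx":-55,"ty":20,"tz":0,"yaw":0},
    {"tx":-55,"ty":20,"tz":0,"yaw":0}
  ]
}}

```text
time_s: 1.98
tool_pos: [452.1, 336.0, 404.2]
ee_rot: [-0.0, 0.706, 0.708, -0.0]
wrist_force: [0.2, 0.2, -0.6]
width: 91.9
gripper_force: 0.0
```

{"op": "move_arm", "data": {
  "rows": [
    {"tx":-60,"ty":3,"tz":0,"yaw":0},
    {"tx":-60,"ty":3,"tz":0,"yaw":0},
    {"tx":-60,"ty":3,"tz":0,"yaw":0},
    {"tx":-60,"ty":3,"tz":0,"yaw":0},
    {"tx":-60,"ty":3,"tz":0,"yaw":0}
  ]
}}

```text
time_s: 2.6
tool_pos: [466.2, 35.8, 404.7]
ee_rot: [0.0, 0.706, 0.709, 0.0]
wrist_force: [0.4, -0.1, 0.7]
width: 92.1
gripper_force: 0.0
```

{"op": "move_arm", "data": {
  "rows": [
    {"tx":-60,"ty":0,"tz":0,"yaw":0},
    {"tx":-57,"ty":0,"tz":0,"yaw":0},
    {"tx":0,"ty":0,"tz":40,"yaw":0},
    {"tx":0,"ty":0,"tz":0,"yaw":0}
  ]
}}

```text
time_s: 3.1
tool_pos: [465.6, -79.7, 362.6]
ee_rot: [-0.003, 0.707, 0.707, -0.001]
wrist_force: [-0.1, 0.9, -0.0]
width: 91.8
gripper_force: 0.0
```

```bash
python3 - <<'E'
from cell import manip
import cv2,numpy as np
c=manip.read_camera('wrist');np.savez('w.npz',**c)
cv2.imwrite('pics/w1.png',c['color'][...,::-1]);print(manip.get_state()['tool_pos'])
E
```

```text
[466.27785802 -79.29853102 364.25201333]
```

View pics/w1.png

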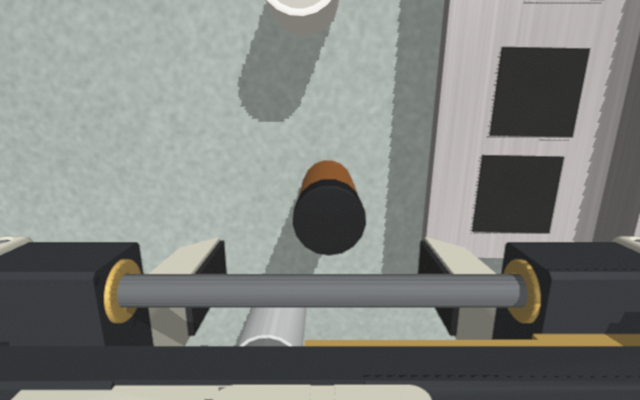

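The wrist view shows the jar cap at (329,217), between the open fingers; I'll cross-check its position numerically.

```bash
python3 - <<'E'
from h import *
c=dict(np.load('w.npz'));W=cloud(c);w=W[150:262,270:390].reshape(-1,3);w=w[abs(w[:,2]-120)<4]
print(cv2.minEnclosingCircle(w[:,:2].astype(np.float32)),((w.max(0)+w.min(0))/2),len(w))
m=(c['color'].max(2)<60).astype(np.uint8);m[:,:465]=0;m[240:]=0
for k in cv2.findContours(m,0,2)[0]:
    if cv2.contourArea(k)>3000:
        M=cv2.moments(k);print(ray(c,[M['m10']/M['m00'],M['m01']/M['m00']],52))
E
```

```text
((468.7027893066406, -81.5164794921875), 24.362323760986328) [468.81802547 -81.56843662 119.97675251] 4114
[[626.1021776  -78.75187347  52.        ]]
[[631.23641072   2.58268823  52.        ]]
```

{"op": "move_arm", "data": {
  "rows": [
    {"tx":0,"ty":0,"tz":40,"yaw":0},
    {"tx":0,"ty":0,"tz":40,"yaw":0},
    {"tx":0,"ty":0,"tz":30,"yaw":0},
    {"tx":0,"ty":0,"tz":13,"yaw":0},
    {"tx":0,"ty":0,"tz":0,"yaw":0}
  ]
}}

```text
time_s: 3.78
tool_pos: [467.0, -78.9, 242.2]
ee_rot: [0.0, 0.707, 0.708, 0.0]
wrist_force: [-0.5, -0.3, 0.7]
width: 91.9
gripper_force: 0.0
```

{"op": "move_arm", "data": {
  "rows": [
    {"tx":-2,"ty":1,"tz":0,"yaw":0},
    {"tx":0,"ty":0,"tz":0,"yaw":0},
    {"tx":0,"ty":0,"tz":0,"yaw":0},
    {"tx":0,"ty":0,"tz":0,"yaw":0},
    {"tx":0,"ty":0,"tz":0,"yaw":0}
  ],
  "gripper": 0,
  "squeeze": 15
}}

```text
time_s: 4.4
tool_pos: [467.6, -81.4, 241.8]
ee_rot: [0.0, 0.707, 0.707, 0.0]
wrist_force: [0.7, 1.1, -0.3]
width: 48.3
gripper_force: 15.0
```

{"op": "move_arm", "data": {
  "rows": [
    {"tx":0,"ty":0,"tz":0,"yaw":0},
    {"tx":0,"ty":0,"tz":0,"yaw":0},
    {"tx":0,"ty":0,"tz":0,"yaw":0}
  ]
}}

```text
time_s: 4.78
tool_pos: [467.6, -81.3, 241.8]
ee_rot: [0.0, 0.707, 0.707, 0.0]
wrist_force: [1.0, 0.1, 1.2]
width: 48.4
gripper_force: 15.0
```

{"op": "move_arm", "data": {
  "rows": [
    {"tx":0,"ty":0,"tz":-20,"yaw":0},
    {"tx":0,"ty":0,"tz":-40,"yaw":0},
    {"tx":0,"ty":0,"tz":-40,"yaw":0},
    {"tx":20,"ty":12,"tz":-10,"yaw":0},
    {"tx":40,"ty":24,"tz":0,"yaw":0}
  ]
}}

```text
time_s: 5.4
tool_pos: [503.6, -21.6, 352.6]
ee_rot: [0.001, 0.708, 0.706, 0.0]
wrist_force: [0.4, 0.1, -1.9]
width: 48.6
gripper_force: 15.0
```

{"op": "move_arm", "data": {
  "rows": [
    {"tx":45,"ty":27,"tz":0,"yaw":0},
    {"tx":45,"ty":27,"tz":0,"yaw":0},
    {"tx":45,"ty":27,"tz":0,"yaw":0},
    {"tx":45,"ty":27,"tz":0,"yaw":0},
    {"tx":25,"ty":15,"tz":0,"yaw":0}
  ]
}}

```text
time_s: 6.02
tool_pos: [627.0, 186.1, 350.4]
ee_rot: [-0.001, 0.706, 0.708, -0.001]
wrist_force: [0.2, -0.3, -2.9]
width: 48.4
gripper_force: 15.0
```

{"op": "move_arm", "data": {
  "rows": [
    {"tx":10,"ty":5,"tz":0,"yaw":0},
    {"tx":0,"ty":0,"tz":20,"yaw":0},
    {"tx":0,"ty":0,"tz":20,"yaw":0},
    {"tx":0,"ty":0,"tz":10,"yaw":0},
    {"tx":0,"ty":0,"tz":0,"yaw":0}
  ]
}}

```text
time_s: 6.65
tool_pos: [631.3, 193.1, 301.0]
ee_rot: [-0.001, 0.707, 0.707, -0.001]
wrist_force: [0.2, -0.1, -1.6]
width: 48.7
gripper_force: 15.0
```

{"op": "move_arm", "data": {
  "rows": [
    {"tx":1,"ty":0,"tz":4,"yaw":0},
    {"tx":0,"ty":0,"tz":2,"yaw":0},
    {"tx":0,"ty":0,"tz":1,"yaw":0},
    {"tx":0,"ty":0,"tz":0,"yaw":0}
  ]
}}

```text
time_s: 7.15
tool_pos: [631.5, 194.7, 294.8]
ee_rot: [0.0, 0.707, 0.707, 0.0]
wrist_force: [-0.4, -0.3, -1.3]
width: 48.7
gripper_force: 15.0
```

{"op": "move_arm", "data": {
  "rows": [
    {"tx":0,"ty":0,"tz":1,"yaw":0},
    {"tx":0,"ty":0,"tz":0,"yaw":0}
  ]
}}

```text
time_s: 7.4
tool_pos: [631.6, 194.7, 293.9]
ee_rot: [0.0, 0.707, 0.707, 0.0]
wrist_force: [0.2, 0.5, -1.5]
width: 48.6
gripper_force: 15.0
```

{"op": "move_arm", "data": {
  "rows": [
    {"tx":0,"ty":0,"tz":0,"yaw":0},
    {"tx":0,"ty":0,"tz":0,"yaw":0},
    {"tx":0,"ty":0,"tz":0,"yaw":0},
    {"tx":0,"ty":0,"tz":0,"yaw":0}
  ],
  "gripper": 0.8
}}

```text
time_s: 7.9
tool_pos: [631.5, 194.7, 293.8]
ee_rot: [0.0, 0.707, 0.707, 0.0]
wrist_force: [-0.2, -0.2, -0.2]
width: 73.3
gripper_force: 0.0
```

{"op": "move_arm", "data": {
  "rows": [
    {"tx":0,"ty":0,"tz":-20,"yaw":0},
    {"tx":0,"ty":0,"tz":-40,"yaw":0},
    {"tx":0,"ty":0,"tz":-50,"yaw":0},
    {"tx":-50,"ty":-30,"tz":0,"yaw":0},
    {"tx":-50,"ty":-30,"tz":0,"yaw":0}
  ]
}}

```text
time_s: 8.52
tool_pos: [570.7, 93.9, 404.3]
ee_rot: [0.001, 0.707, 0.708, 0.001]
wrist_force: [1.2, -0.1, -0.7]
width: 73.4
gripper_force: 0.0
```

{"op": "move_arm", "data": {
  "rows": [
    {"tx":-55,"ty":-27,"tz":0,"yaw":0},
    {"tx":-55,"ty":-27,"tz":0,"yaw":0},
    {"tx":-55,"ty":-27,"tz":0,"yaw":0},
    {"tx":-55,"ty":-27,"tz":0,"yaw":0},
    {"tx":-55,"ty":-27,"tz":0,"yaw":0}
  ],
  "gripper": 1
}}

```text
time_s: 9.15
tool_pos: [435.4, -181.8, 404.1]
ee_rot: [0.0, 0.707, 0.707, 0.0]
wrist_force: [0.5, -0.9, -0.4]
width: 91.5
gripper_force: 0.0
```

{"op": "move_arm", "data": {
  "rows": [
    {"tx":-32,"ty":-19,"tz":0,"yaw":0},
    {"tx":0,"ty":0,"tz":50,"yaw":0},
    {"tx":0,"ty":0,"tz":0,"yaw":0}
  ]
}}

```text
time_s: 9.52
tool_pos: [416.4, -212.1, 351.5]
ee_rot: [-0.003, 0.708, 0.707, -0.0]
wrist_force: [-0.2, -0.6, 0.4]
width: 91.8
gripper_force: 0.0
```

```bash
python3 - <<'E'
from cell import manip
from h import *
c=manip.read_camera('wrist');W=cloud(c);s=manip.get_state();p=s['tool_pos'];print(p)
w=W.reshape(-1,3);w=w[(abs(w[:,2]-95)<3)&(np.hypot(w[:,0]-417,w[:,1]+212)<45)]
print(len(w),cv2.minEnclosingCircle(w[:,:2].astype(np.float32)))
c=manip.read_camera('top');W=cloud(c);w=W.reshape(-1,3);w=w[(abs(w[:,2]-172)<6)&(np.hypot(w[:,0]-630,w[:,1]-194)<45)]
print('jar',len(w),cv2.minEnclosingCircle(w[:,:2].astype(np.float32)))
E
```

```text
[ 417.31982637 -212.23751767  353.44280492]
1165 ((419.0853271484375, -212.1984100341797), 27.996103286743164)
jar 283 ((630.3983764648438, 194.2266082763672), 25.539968490600586)
```

Jar is well placed. Now the cup.

{"op": "move_arm", "data": {
  "rows": [
    {"tx":0,"ty":1,"tz":45,"yaw":0},
    {"tx":0,"ty":0,"tz":45,"yaw":0},
    {"tx":0,"ty":0,"tz":30,"yaw":0},
    {"tx":0,"ty":0,"tz":14,"yaw":0},
    {"tx":0,"ty":0,"tz":0,"yaw":0}
  ]
}}

```text
time_s: 10.25
tool_pos: [419.2, -212.3, 220.2]
ee_rot: [0.0, 0.707, 0.707, 0.0]
wrist_force: [-0.8, 0.4, -0.4]
width: 91.6
gripper_force: 0.0
```

{"op": "move_arm", "data": {
  "rows": [
    {"tx":0,"ty":0,"tz":0,"yaw":0},
    {"tx":0,"ty":0,"tz":0,"yaw":0},
    {"tx":0,"ty":0,"tz":0,"yaw":0},
    {"tx":0,"ty":0,"tz":0,"yaw":0},
    {"tx":0,"ty":0,"tz":0,"yaw":0}
  ],
  "gripper": 0,
  "squeeze": 12
}}

```text
time_s: 10.88
tool_pos: [418.6, -212.4, 220.0]
ee_rot: [0.0, 0.707, 0.707, 0.0]
wrist_force: [0.8, -0.4, 4.0]
width: 56.5
gripper_force: 12.0
```

{"op": "move_arm", "data": {
  "rows": [
    {"tx":0,"ty":0,"tz":0,"yaw":0},
    {"tx":0,"ty":0,"tz":-20,"yaw":0},
    {"tx":0,"ty":0,"tz":-40,"yaw":0},
    {"tx":0,"ty":0,"tz":-40,"yaw":0},
    {"tx":0,"ty":0,"tz":-10,"yaw":0}
  ]
}}

```text
time_s: 11.5
tool_pos: [418.8, -212.5, 331.5]
ee_rot: [0.002, 0.707, 0.707, 0.0]
wrist_force: [0.4, 0.2, -1.0]
width: 57.0
gripper_force: 12.0
```

{"op": "move_arm", "data": {
  "rows": [
    {"tx":25,"ty":17,"tz":0,"yaw":0},
    {"tx":43,"ty":30,"tz":0,"yaw":0},
    {"tx":45,"ty":32,"tz":0,"yaw":0},
    {"tx":45,"ty":32,"tz":0,"yaw":0},
    {"tx":45,"ty":32,"tz":0,"yaw":0}
  ]
}}

```text
time_s: 12.12
tool_pos: [562.1, -7.7, 328.1]
ee_rot: [-0.001, 0.707, 0.707, -0.001]
wrist_force: [0.4, -0.4, -1.1]
width: 57.3
gripper_force: 12.0
```

{"op": "move_arm", "data": {
  "rows": [
    {"tx":45,"ty":32,"tz":0,"yaw":0},
    {"tx":40,"ty":26,"tz":0,"yaw":0},
    {"tx":20,"ty":13,"tz":0,"yaw":0},
    {"tx":5,"ty":4,"tz":0,"yaw":0},
    {"tx":0,"ty":0,"tz":20,"yaw":0}
  ]
}}

```text
time_s: 12.75
tool_pos: [636.7, 100.5, 309.7]
ee_rot: [0.001, 0.707, 0.707, 0.0]
wrist_force: [-1.0, 0.4, -0.4]
width: 56.9
gripper_force: 12.0
```

{"op": "move_arm", "data": {
  "rows": [
    {"tx":0,"ty":0,"tz":20,"yaw":0},
    {"tx":0,"ty":0,"tz":10,"yaw":0},
    {"tx":0,"ty":0,"tz":0,"yaw":0}
  ]
}}

```text
time_s: 13.12
tool_pos: [636.2, 100.0, 278.8]
ee_rot: [-0.001, 0.707, 0.707, -0.001]
wrist_force: [0.2, -0.5, -1.4]
width: 56.4
gripper_force: 12.0
```

{"op": "move_arm", "data": {
  "rows": [
    {"tx":1,"ty":0,"tz":4,"yaw":0},
    {"tx":0,"ty":0,"tz":3,"yaw":0},
    {"tx":0,"ty":0,"tz":0,"yaw":0},
    {"tx":0,"ty":0,"tz":0,"yaw":0}
  ]
}}

```text
time_s: 13.62
tool_pos: [636.6, 101.7, 273.0]
ee_rot: [0.0, 0.707, 0.707, 0.0]
wrist_force: [0.7, 0.1, -1.7]
width: 57.2
gripper_force: 12.0
```

{"op": "move_arm", "data": {
  "rows": [
    {"tx":0,"ty":0,"tz":1,"yaw":0},
    {"tx":0,"ty":0,"tz":0,"yaw":0}
  ]
}}

```text
time_s: 13.88
tool_pos: [636.6, 101.7, 272.1]
ee_rot: [0.0, 0.707, 0.707, 0.0]
wrist_force: [0.6, -0.1, -0.3]
width: 57.0
gripper_force: 12.0
```

{"op": "move_arm", "data": {
  "rows": [
    {"tx":0,"ty":0,"tz":0,"yaw":0},
    {"tx":0,"ty":0,"tz":0,"yaw":0},
    {"tx":0,"ty":0,"tz":0,"yaw":0},
    {"tx":0,"ty":0,"tz":0,"yaw":0}
  ],
  "gripper": 0.82
}}

```text
time_s: 14.38
tool_pos: [636.5, 101.7, 271.7]
ee_rot: [-0.0, 0.707, 0.707, 0.0]
wrist_force: [0.3, -0.2, -0.1]
width: 74.9
gripper_force: 0.0
```

{"op": "move_arm", "data": {
  "rows": [
    {"tx":0,"ty":0,"tz":-20,"yaw":0},
    {"tx":0,"ty":0,"tz":-40,"yaw":0},
    {"tx":0,"ty":0,"tz":-40,"yaw":0},
    {"tx":0,"ty":-60,"tz":0,"yaw":0},
    {"tx":0,"ty":-60,"tz":0,"yaw":0}
  ]
}}

```text
time_s: 15.0
tool_pos: [515.2, 101.6, 372.0]
ee_rot: [0.0, 0.707, 0.707, 0.001]
wrist_force: [0.3, -0.1, -0.7]
width: 75.1
gripper_force: 0.0
```

{"op": "move_arm", "data": {
  "rows": [
    {"tx":-20,"ty":-60,"tz":0,"yaw":0},
    {"tx":0,"ty":-10,"tz":20,"yaw":0},
    {"tx":0,"ty":0,"tz":0,"yaw":0},
    {"tx":0,"ty":0,"tz":0,"yaw":0}
  ],
  "gripper": 1
}}

```text
time_s: 15.5
tool_pos: [448.2, 81.9, 352.4]
ee_rot: [0.0, 0.707, 0.707, 0.001]
wrist_force: [-0.8, -0.6, 0.3]
width: 91.9
gripper_force: 0.0
```

```bash
python3 - <<'E'
from cell import manip
from h import *
c=manip.read_camera('wrist');W=cloud(c);s=manip.get_state();p=s['tool_pos'];print(p)
w=W.reshape(-1,3);w=w[(abs(w[:,2]-72)<3)&(np.hypot(w[:,0]-446,w[:,1]-80)<45)]
print(len(w),cv2.minEnclosingCircle(w[:,:2].astype(np.float32)))
c=manip.read_camera('top');W=cloud(c);w=W.reshape(-1,3);w=w[(abs(w[:,2]-147)<8)&(np.hypot(w[:,0]-636,w[:,1]-101)<45)]
print('cup',len(w),cv2.minEnclosingCircle(w[:,:2].astype(np.float32)))
E
```

```text
[448.29682846  81.98612455 352.29890619]
1527 ((447.7795104980469, 80.65851593017578), 29.897916793823242)
cup 68 ((635.1406860351562, 101.926513671875), 27.686115264892578)
```

{"op": "move_arm", "data": {
  "rows": [
    {"tx":-1,"ty":0,"tz":50,"yaw":0},
    {"tx":0,"ty":0,"tz":50,"yaw":0},
    {"tx":0,"ty":0,"tz":33,"yaw":0},
    {"tx":0,"ty":0,"tz":15,"yaw":0},
    {"tx":0,"ty":0,"tz":0,"yaw":0}
  ]
}}

```text
time_s: 16.23
tool_pos: [447.6, 81.0, 202.7]
ee_rot: [-0.001, 0.707, 0.707, -0.001]
wrist_force: [-0.4, -0.5, 0.6]
width: 91.8
gripper_force: 0.0
```

{"op": "move_arm", "data": {
  "rows": [
    {"tx":0,"ty":0,"tz":0,"yaw":0},
    {"tx":0,"ty":0,"tz":0,"yaw":0},
    {"tx":0,"ty":0,"tz":0,"yaw":0},
    {"tx":0,"ty":0,"tz":0,"yaw":0},
    {"tx":0,"ty":0,"tz":0,"yaw":0}
  ],
  "gripper": 0,
  "squeeze": 15
}}

```text
time_s: 16.85
tool_pos: [447.4, 80.9, 204.2]
ee_rot: [0.0, 0.707, 0.707, 0.0]
wrist_force: [0.5, -0.2, 4.6]
width: 60.0
gripper_force: 15.0
```

{"op": "move_arm", "data": {
  "rows": [
    {"tx":0,"ty":0,"tz":0,"yaw":0},
    {"tx":0,"ty":0,"tz":-20,"yaw":0},
    {"tx":0,"ty":0,"tz":-40,"yaw":0},
    {"tx":0,"ty":0,"tz":-40,"yaw":0},
    {"tx":0,"ty":0,"tz":-10,"yaw":0}
  ]
}}

```text
time_s: 17.48
tool_pos: [447.5, 80.9, 315.4]
ee_rot: [0.001, 0.707, 0.707, 0.001]
wrist_force: [1.3, -0.4, -2.1]
width: 59.4
gripper_force: 15.0
```

{"op": "move_arm", "data": {
  "rows": [
    {"tx":-25,"ty":15,"tz":0,"yaw":0},
    {"tx":-38,"ty":30,"tz":0,"yaw":0},
    {"tx":-15,"ty":40,"tz":0,"yaw":0},
    {"tx":0,"ty":45,"tz":0,"yaw":0},
    {"tx":0,"ty":35,"tz":0,"yaw":0}
  ]
}}

```text
time_s: 18.1
tool_pos: [613.4, 2.4, 311.5]
ee_rot: [-0.001, 0.707, 0.707, -0.001]
wrist_force: [0.5, 0.1, -2.0]
width: 59.5
gripper_force: 15.0
```

{"op": "move_arm", "data": {
  "rows": [
    {"tx":0,"ty":18,"tz":0,"yaw":0},
    {"tx":0,"ty":0,"tz":20,"yaw":0},
    {"tx":0,"ty":0,"tz":20,"yaw":0},
    {"tx":0,"ty":0,"tz":10,"yaw":0},
    {"tx":0,"ty":0,"tz":0,"yaw":0}
  ]
}}

```text
time_s: 18.73
tool_pos: [629.9, 2.9, 262.1]
ee_rot: [-0.001, 0.707, 0.707, -0.001]
wrist_force: [-0.4, 1.4, -1.7]
width: 59.3
gripper_force: 15.0
```

{"op": "move_arm", "data": {
  "rows": [
    {"tx":0,"ty":0,"tz":4,"yaw":0},
    {"tx":0,"ty":0,"tz":2,"yaw":0},
    {"tx":0,"ty":0,"tz":0,"yaw":0},
    {"tx":0,"ty":0,"tz":0,"yaw":0}
  ]
}}

```text
time_s: 19.23
tool_pos: [630.3, 2.9, 258.0]
ee_rot: [0.0, 0.707, 0.707, 0.0]
wrist_force: [-0.7, 0.2, -2.0]
width: 59.8
gripper_force: 15.0
```

{"op": "move_arm", "data": {
  "rows": [
    {"tx":0,"ty":0,"tz":1,"yaw":0},
    {"tx":0,"ty":0,"tz":1,"yaw":0},
    {"tx":0,"ty":0,"tz":0,"yaw":0}
  ]
}}

```text
time_s: 19.6
tool_pos: [630.2, 2.9, 256.2]
ee_rot: [0.0, 0.707, 0.707, 0.0]
wrist_force: [-0.8, -0.5, 2.7]
width: 59.4
gripper_force: 15.0
```

{"op": "move_arm", "data": {
  "rows": [
    {"tx":0,"ty":0,"tz":0,"yaw":0},
    {"tx":0,"ty":0,"tz":0,"yaw":0},
    {"tx":0,"ty":0,"tz":0,"yaw":0},
    {"tx":0,"ty":0,"tz":0,"yaw":0}
  ],
  "gripper": 0.84
}}

```text
time_s: 20.1
tool_pos: [630.3, 2.9, 255.6]
ee_rot: [-0.0, 0.707, 0.707, 0.0]
wrist_force: [0.4, -0.7, 0.9]
width: 77.0
gripper_force: 0.0
```

{"op": "move_arm", "data": {
  "rows": [
    {"tx":0,"ty":0,"tz":-20,"yaw":0},
    {"tx":0,"ty":0,"tz":-40,"yaw":0},
    {"tx":0,"ty":0,"tz":-40,"yaw":0},
    {"tx":0,"ty":-60,"tz":0,"yaw":0},
    {"tx":0,"ty":-60,"tz":0,"yaw":0}
  ]
}}

```text
time_s: 20.72
tool_pos: [508.9, 2.9, 356.0]
ee_rot: [0.001, 0.707, 0.707, 0.0]
wrist_force: [0.4, 0.3, -0.0]
width: 77.1
gripper_force: 0.0
```

{"op": "move_arm", "data": {
  "rows": [
    {"tx":52,"ty":-60,"tz":0,"yaw":0},
    {"tx":60,"ty":-26,"tz":0,"yaw":0},
    {"tx":60,"ty":0,"tz":0,"yaw":0},
    {"tx":60,"ty":0,"tz":0,"yaw":0},
    {"tx":20,"ty":0,"tz":0,"yaw":0}
  ],
  "gripper": 1
}}

```text
time_s: 21.35
tool_pos: [437.5, 244.1, 355.9]
ee_rot: [-0.0, 0.706, 0.708, 0.001]
wrist_force: [-0.0, -0.8, -0.2]
width: 91.5
gripper_force: 0.0
```

```bash
python3 - <<'E'
from cell import manip
from h import *
c=manip.read_camera('wrist');W=cloud(c);s=manip.get_state();p=s['tool_pos'];print(p)
w=W.reshape(-1,3);w=w[(abs(w[:,2]-50)<2.5)&(np.hypot(w[:,0]-424,w[:,1]-255)<45)]
print(len(w),cv2.minAreaRect(w[:,:2].astype(np.float32)))
c=manip.read_camera('top');W=cloud(c);w=W.reshape(-1,3);w=w[(abs(w[:,2]-124)<8)&(np.hypot(w[:,0]-630,w[:,1]-3)<45)]
print('teacup',len(w),cv2.minEnclosingCircle(w[:,:2].astype(np.float32)))
E
```

```text
[437.61585066 244.77448001 355.83842714]
4187 ((424.8333740234375, 255.38442993164062), (53.9216194152832, 54.209781646728516), 3.6549341678619385)
teacup 149 ((627.393798828125, 2.582421064376831), 30.181949615478516)
```

{"op": "move_arm", "data": {
  "rows": [
    {"tx":11,"ty":-13,"tz":30,"yaw":0},
    {"tx":0,"ty":0,"tz":50,"yaw":-0.06},
    {"tx":0,"ty":0,"tz":40,"yaw":0},
    {"tx":0,"ty":0,"tz":0,"yaw":0}
  ]
}}

```text
time_s: 21.95
tool_pos: [424.4, 250.9, 233.7]
ee_rot: [-0.001, 0.686, 0.728, -0.003]
wrist_force: [0.4, -0.6, 0.7]
width: 91.7
gripper_force: 0.0
```

{"op": "move_arm", "data": {
  "rows": [
    {"tx":0,"ty":0,"tz":25,"yaw":0},
    {"tx":0,"ty":0,"tz":14,"yaw":0},
    {"tx":0,"ty":0,"tz":0,"yaw":0}
  ]
}}

```text
time_s: 22.32
tool_pos: [425.3, 251.9, 197.0]
ee_rot: [-0.0, 0.686, 0.728, -0.0]
wrist_force: [-0.7, -0.6, 1.0]
width: 91.9
gripper_force: 0.0
```

{"op": "move_arm", "data": {
  "rows": [
    {"tx":0,"ty":0,"tz":0,"yaw":0},
    {"tx":0,"ty":0,"tz":0,"yaw":0},
    {"tx":0,"ty":0,"tz":0,"yaw":0},
    {"tx":0,"ty":0,"tz":0,"yaw":0},
    {"tx":0,"ty":0,"tz":0,"yaw":0}
  ],
  "gripper": 0,
  "squeeze": 15
}}

```text
time_s: 22.95
tool_pos: [425.2, 252.2, 196.9]
ee_rot: [0.0, 0.686, 0.728, 0.0]
wrist_force: [0.2, 0.9, 2.3]
width: 54.0
gripper_force: 15.0
```

{"op": "move_arm", "data": {
  "rows": [
    {"tx":0,"ty":0,"tz":0,"yaw":0},
    {"tx":0,"ty":0,"tz":-20,"yaw":0},
    {"tx":0,"ty":0,"tz":-40,"yaw":0.06},
    {"tx":0,"ty":0,"tz":-40,"yaw":0},
    {"tx":0,"ty":0,"tz":-10,"yaw":0}
  ]
}}

```text
time_s: 23.58
tool_pos: [425.5, 252.4, 308.6]
ee_rot: [0.001, 0.707, 0.707, 0.002]
wrist_force: [-0.5, 0.8, -1.6]
width: 53.9
gripper_force: 15.0
```

{"op": "move_arm", "data": {
  "rows": [
    {"tx":-25,"ty":0,"tz":0,"yaw":0},
    {"tx":-45,"ty":0,"tz":0,"yaw":0},
    {"tx":-50,"ty":0,"tz":0,"yaw":0},
    {"tx":-50,"ty":0,"tz":0,"yaw":0},
    {"tx":-50,"ty":0,"tz":0,"yaw":0}
  ]
}}

```text
time_s: 24.2
tool_pos: [424.6, 30.7, 305.4]
ee_rot: [-0.001, 0.707, 0.707, -0.001]
wrist_force: [1.2, -0.4, -1.4]
width: 53.5
gripper_force: 15.0
```

{"op": "move_arm", "data": {
  "rows": [
    {"tx":-50,"ty":0,"tz":0,"yaw":0},
    {"tx":-40,"ty":15,"tz":0,"yaw":0},
    {"tx":-20,"ty":30,"tz":0,"yaw":0},
    {"tx":-4,"ty":45,"tz":0,"yaw":0},
    {"tx":0,"ty":50,"tz":0,"yaw":0}
  ]
}}

```text
time_s: 24.82
tool_pos: [565.9, -82.5, 304.9]
ee_rot: [-0.001, 0.708, 0.707, -0.001]
wrist_force: [-0.0, -0.2, -1.2]
width: 53.9
gripper_force: 15.0
```

{"op": "move_arm", "data": {
  "rows": [
    {"tx":0,"ty":40,"tz":0,"yaw":0},
    {"tx":0,"ty":20,"tz":0,"yaw":0},
    {"tx":0,"ty":0,"tz":20,"yaw":0},
    {"tx":0,"ty":0,"tz":20,"yaw":0},
    {"tx":0,"ty":0,"tz":0,"yaw":0}
  ]
}}

```text
time_s: 25.45
tool_pos: [624.3, -81.6, 263.2]
ee_rot: [-0.003, 0.707, 0.707, -0.002]
wrist_force: [0.5, -0.3, -0.7]
width: 54.2
gripper_force: 15.0
```

{"op": "move_arm", "data": {
  "rows": [
    {"tx":0,"ty":0,"tz":8,"yaw":0},
    {"tx":0,"ty":0,"tz":4,"yaw":0},
    {"tx":0,"ty":0,"tz":2,"yaw":0},
    {"tx":0,"ty":0,"tz":0,"yaw":0}
  ]
}}

```text
time_s: 25.95
tool_pos: [625.2, -81.8, 252.9]
ee_rot: [0.0, 0.707, 0.707, 0.0]
wrist_force: [-0.3, -0.3, -1.2]
width: 54.4
gripper_force: 15.0
```

{"op": "move_arm", "data": {
  "rows": [
    {"tx":0,"ty":0,"tz":2,"yaw":0},
    {"tx":0,"ty":0,"tz":1,"yaw":0},
    {"tx":0,"ty":0,"tz":1,"yaw":0},
    {"tx":0,"ty":0,"tz":0,"yaw":0}
  ]
}}

```text
time_s: 26.45
tool_pos: [625.1, -81.8, 248.9]
ee_rot: [0.0, 0.707, 0.707, 0.0]
wrist_force: [-0.6, 0.6, 1.1]
width: 53.5
gripper_force: 15.0
```

{"op": "move_arm", "data": {
  "rows": [
    {"tx":0,"ty":0,"tz":0,"yaw":0},
    {"tx":0,"ty":0,"tz":0,"yaw":0},
    {"tx":0,"ty":0,"tz":0,"yaw":0},
    {"tx":0,"ty":0,"tz":0,"yaw":0}
  ],
  "gripper": 0.8
}}

```text
time_s: 26.95
tool_pos: [625.1, -81.8, 248.7]
ee_rot: [-0.0, 0.707, 0.707, 0.0]
wrist_force: [0.3, -0.7, 0.5]
width: 73.0
gripper_force: 0.0
```

{"op": "move_arm", "data": {
  "rows": [
    {"tx":0,"ty":0,"tz":-20,"yaw":0},
    {"tx":0,"ty":0,"tz":-40,"yaw":0},
    {"tx":0,"ty":0,"tz":-50,"yaw":0},
    {"tx":0,"ty":-60,"tz":-20,"yaw":0},
    {"tx":0,"ty":-60,"tz":0,"yaw":0}
  ]
}}

```text
time_s: 27.58
tool_pos: [504.9, -81.8, 380.1]
ee_rot: [0.002, 0.707, 0.707, 0.001]
wrist_force: [0.3, -0.3, -0.8]
width: 73.7
gripper_force: 0.0
```

{"op": "move_arm", "data": {
  "rows": [
    {"tx":0,"ty":-40,"tz":0,"yaw":0},
    {"tx":0,"ty":0,"tz":0,"yaw":0},
    {"tx":0,"ty":0,"tz":0,"yaw":0},
    {"tx":0,"ty":0,"tz":0,"yaw":0},
    {"tx":0,"ty":0,"tz":0,"yaw":0}
  ]
}}

```text
time_s: 28.2
tool_pos: [466.6, -81.9, 378.1]
ee_rot: [-0.0, 0.707, 0.707, -0.0]
wrist_force: [-0.0, 0.2, -0.1]
width: 73.5
gripper_force: 0.0
```

```bash
python3 - <<'E'
from cell import manip
from h import *
c=manip.read_camera('top');w0=cloud(c).reshape(-1,3)
for n,x,y,h in [('jar',631,194,172),('cup',636,101,147),('teacup',630,3,124),('tin',624,-79,102)]:
    w=w0[(abs(w0[:,2]-h)<7)&(np.hypot(w0[:,0]-x,w0[:,1]-y)<45)]
    print(n,len(w),cv2.minEnclosingCircle(w[:,:2].astype(np.float32)),w[:,2].min(),w[:,2].max())
c=manip.read_camera('scene');cv2.imwrite('pics/end.png',c['color'][...,::-1])
E
```

```text
jar 290 ((629.7942504882812, 193.90843200683594), 24.706987380981445) 165.38580118803887 178.90134645347243
cup 106 ((633.7593383789062, 101.66264343261719), 28.928770065307617) 140.01393010555282 151.68222747259503
teacup 116 ((627.824951171875, 3.6328301429748535), 30.463233947753906) 117.67213308229401 130.0848175036891Traceback (most recent call last):
  File "<stdin>", line 6, in <module>
    return umr_minimum(a, axis, None, out, keepdims, initial, where)
ValueError: zero-size array to reduction operation minimum which has no identity
```

```bash
python3 - <<'E'
from cell import manip
from h import *
for n in ['scene','wrist']:
    c=manip.read_camera(n);w0=cloud(c).reshape(-1,3);cv2.imwrite(f'pics/end_{n}.png',c['color'][...,::-1])
    w=w0[(abs(w0[:,2]-102)<4)&(np.hypot(w0[:,0]-624,w0[:,1]+79)<60)]
    print(n,len(w),cv2.minAreaRect(w[:,:2].astype(np.float32)) if len(w) else '')
E
```

```text
scene 340 ((627.601806640625, -62.33311462402344), (55.15864944458008, 85.62222290039062), 0.04313343018293381)
wrist 5296 ((624.446044921875, -62.89020538330078), (54.70935821533203, 84.41924285888672), 0.31580621004104614)
```

View pics/end_scene.png

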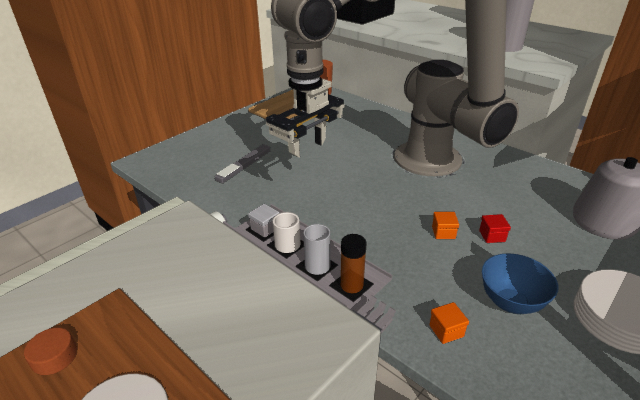

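The scene view shows the tin (263,220), teacup (286,232), cup (317,250) and jar (352,265) all upright on their pads in order. The gripper is clear and the bowl is unmoved.

```bash
python3 -c "
from cell import manip
print(manip.close_job())"
```

```text
the job is handed in; nothing more can be done
None
```

I handed the job in at about 28 s: the jar, aluminium cup, teacup and tin stand upright on their own pads in that order from the clip rack, each measured within about 3 mm of its pad's centre; the bowl was left alone, and the hand-in returned no verdict.

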